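Set the filter code wheel and lock the lamp cap

TASK

Get the bench light source ready: roll its ridged code wheel up (its front ridges rising and going away over the top) until the one broad ridge stands at the very top beside the pointer and the wheel rests in its click. Then push the winged lamp cap down against its spring and twist it clockwise until it locks, and let go so that it springs up under the claws. Leave the things standing round the unit where they are.

Things in the scene. Friction and masses are not known exactly. Their poses are not given: they have to be found in the camera images.
- source_unit: white instrument box fixed to the bench, 150 (x, depth) x 240 (y, width) x 62 mm high; origin at the centre of its underside, x to its back (away from the robot at yaw 0), y to its left, z up. On its top at x = 0: the code wheel (left, y = +62 mm) and the bayonet lamp cap (right, y = -62 mm).
- wheel_axle (a point): centre of the grey code wheel, on its level axle along the unit's y, 66 mm above the bench. Wheel 40 mm wide; drum of radius 40 mm with 8 ridges right across it, 45 degrees apart, out to radius 54 mm: seven are 6 mm thick, one is broad (16 mm). Only the part above 62 mm stands out of the box, flanked by round cheeks of radius 26 mm.
- broad_ridge (a point): middle of the outer edge of the wheel's broad ridge, 54 mm from the axle
- pointer_tip (a point): tip of the thin upright dark pointer beside the wheel, on its left (33.5 mm from the wheel's mid-plane), 114 mm above the bench, straight above the axle's line; the top ridge points up beside it
- code_wheel (a joint): wheel angle, rad: 0 with the broad ridge at the top beside the pointer (so is 2 pi). Grows as it rolls up, its top moving to the unit's +x; one ridge = 0.785. Starts two to four ridges below 0 (seldom balanced between two clicks: nudge it on). Endless both ways. A spring detent rests it with a ridge exactly at the top and pulls it on past half a step; about 3 to 4 N at a ridge moves it.
- cap_grip (a point): point to grip the aluminium bayonet cap: on its vertical axis, 121 mm above the bench with the cap up. The wing is a bar 62 long (point's x) x 14 mm thick, from 100 to 132 mm above the bench, on a disc of radius 30 mm. Moves with the cap.
- drum_top (a point): top of the wheel's drum, 40 mm above the axle; fixed to the unit, as is wheel_axle. A shut fingertip lowered to 3 mm above it, 24 mm to the robot's side of it, and pushed along the unit's +x to 21 mm beyond it carries that ridge on past half a step and slips off its end; the next ridge then clicks to the top. Lift, go back, repeat.
- cap_ear (a point): outer end of one of the cap's two steel ears, in line with the wing, 43 mm from the axis, 13 mm wide, 84 to 90 mm above the bench with the cap up. They must pass under the two steel claws of the socket, which stand 31 to 48 mm from the axis, tops at 96 mm.
- cap_press (a joint): how far the cap is pushed straight down, m: 0 up, 0.011 at the bottom. A spring pushes it up with about 3.5 N at 0 and 11 N at the bottom. The ears pass under the claws only when it is pushed in more than 0.007; when locked it springs back up to about 0.003.
- cap_turn (a joint): turn of the cap, rad, growing clockwise seen from above: 0 with the wing along the unit's x (unlocked), about 1.31 (75 degrees) under the claws' seats, stop at 1.37. Unless it is pushed in, the claws stop it at about 0.33. Once past 1.22 it can rise into the seats, which then keep it from turning back.
- amber_bottle: brown bottle with a black cap, 56 x 56 x 120 mm, standing beside the unit (bystander); origin at the centre of its underside
- mug: white dotted mug, 78 x 114 x 93 mm, standing beside the unit (bystander); origin at the centre of its underside
- bench_timer: white timer, 70 x 64 x 20 mm, lying near the unit (bystander); origin at the centre of its underside

How it is judged (in metres and radians):
On the way, in this order (a step that is already met when the one before it is completed fails the run):
1. the broad ridge rests at the top beside the pointer, the cap not yet locked ((value of joint code_wheel between -0.14 and 0.14 rad or value of joint code_wheel between 6.14319 and 6.42319 rad) and velocity of joint code_wheel between -0.1 and 0.1 rad/s and value of joint cap_turn below 0.5 rad), for 0.2 s.
2. the cap has been pushed in and turned under the claws ((value of joint code_wheel between -0.14 and 0.14 rad or value of joint code_wheel between 6.14319 and 6.42319 rad) and value of joint cap_turn above 1.15 rad), for 0.1 s.
At the end, for the whole second after the job is handed in: The code wheel is at rest with its broad ridge at the top (within 0.14 rad), and the cap is turned more than 1.15 rad and has sprung back up into the claws' seats (pushed in between 1.5 and 5.2 mm) (all of step 2 and velocity of joint code_wheel between -0.1 and 0.1 rad/s and value of joint cap_press between 0.0015 and 0.0052 m); the robot touches nothing.
It fails at once if the wheel is rolled down, the wrong way, beyond where any start lies (value of joint code_wheel below -3.75 rad).
It fails at once if the amber bottle is shifted by more than 30 mm or tipped over (distance of amber_bottle from where it was at the start of the episode above 0.03 m or angle between amber_bottle's own z axis and vertical above 0.5 rad).
It fails at once if the mug is shifted by more than 30 mm or tipped over (distance of mug from where it was at the start of the episode above 0.03 m or angle between mug's own z axis and vertical above 0.5 rad).
It fails at once if the bench timer is shifted by more than 30 mm or tipped over (distance of bench_timer from where it was at the start of the episode above 0.03 m or angle between bench_timer's own z axis and vertical above 0.5 rad).
It also fails if it takes over 64 s, if anything falls off the work surface, if the arm or the gripper's body presses on something with over 40 N, if the wrist force passes 120 N, or if a joint passes its speed limit or range.

ROBOT

A 6-joint arm with a two-finger parallel gripper is mounted at the origin on a cart in front of the work surface, level with it; the furniture and walls round the work are solid. World frame = base frame: x ahead of the robot, y to its left, z up, the work surface at z = 0. Lengths are in mm, angles in rad, forces in N, time in s.
With the tool pointing down it reaches from about 250 to 800 mm from the base axis. Payload 3.9 kg.
Tool frame: the origin (TCP) lies at the very end of the fingers, on their centre line; the grasp point (between the pads) lies tcp_to_grasp behind it (tcp_to_grasp is the distance from the TCP to the grasp point, in mm); z points along the fingers, y is the line along which they close (so a half turn about z gives the same grasp; the last joint's range is limited). The gripper opens to 85 mm and grips with 20 to 120 N. Pads are 22 mm wide; open, the fingers measure 114 mm over their backs; the gripper's body (76 mm by 85 mm) begins 54 mm behind the grasp point. The pads swing forward as they close: fully open they stand 13 mm farther back than shut.
Start: joints at [1.168, 0.26, -0.138, 1.173, 0, 1.571], TCP at [205.792, 482.975, 231.304] pointing down, gripper open.
Joint ranges: [-2.78, 2.78], [-0.83, 1.72], [-1.28, 1.37], [-1.9, 2.12], [-1.57, 1.48], [-3.14, 3.14]. Speed limits (rad/s): [2.57, 2.57, 3.14, 3.14, 3.14, 3.14].

INTERFACE

Orientations are given as a unit quaternion [x, y, z, w].
In Python, from station import sense, snapshot, camera_model, hand_in, search_frame, regions_of, tip_of, tcp_to_grasp gives the robot as it stands. The module is installed in compiled form; this text tells all that it offers.
- The arm moves only by the shell command python3 -m jog 'ROWS' [FORCE]. ROWS is JSON, a list of rows, each an object of numbers: "hand": the closure, from -1 (fully open) to 1 (shut); "dx", "dy", "dz": the shift along the world's x, y, z in units of 50 mm (1.0 is 50 mm); "yaw": the turn about the world's z in rad. A call has exactly 5 rows; each row is the pose to reach, as a shift and turn from the pose commanded when the call began; what a row does not reach only later rows make up. A row lasts 1/10 s, in which the tool goes at most 50 mm and 8.59 degrees, less where a joint would pass 70% of its speed; a pose out of reach is approached as far as the arm can. A call with a gripper value outside its range is refused whole. The fingers move at their own pace and stop on an object; FORCE is the grip in N (left out, the last holds). Time passes only in rows, so rows that repeat a pose let the fingers close, or fill a call up. It gives the time, the measured TCP pose, the force, the opening and the grip force at its end, in the units of the state.
- sense(): the state, without advancing time (a new reading comes with each control period).
- snapshot(name): name is "scene" or "top" or "wrist"; returns the picture (400x640x3 uint8, red, green, blue); there is no depth.
- camera_model(name): a dict with "fx", "fy", "cx", "cy" (pixels), "k1" (the pictures are not rectified: a ray, as slopes to the right and down, at radius r is drawn at 1 + k1 r^2 times it, then the intrinsics apply), "cam_to_world" (4x4, takes a point from camera to world coordinates). Camera axes: x right, y down, z forward; pixel columns grow to the right and rows downward; lengths in mm; the calibration is good to about 2 mm. A picture is of the moment at which its call begins: read the wrist's pose just before it. camera_model takes no time and is no camera call; for the wrist camera it gives the pose at the moment of the call.
- hand_in(): hands the job in; it is judged then, once.
Trained networks look in the newest picture that a camera, given by its name, has taken for a name from the list of things; names that differ only in an ending like _2 or _b are one class to them, and where a whole thing is asked for, a point or a joint stands for the part that bears it (a point fixed in the world has none). Each returns a list of dicts, best first, with "confidence" (0 to 1); they miss things now and then, are a little off and sometimes report something else, mostly with a low value. They report only what shows in the picture. A call takes as long as a camera call.
- search_frame(label, camera): "location" ([x, y, z] in mm, in world coordinates, good to about 4 mm: the middle of the surface that is visible of it).
- regions_of(label, camera): "pixels" (400x640 bool, what is visible of it).
- tip_of(label, camera): "location" ([x, y, z] in mm, in world coordinates, good to about 4 mm: a listed point, or the origin of a listed thing).
The state is a dict: "time_s": time; "joints": joint angles; "qvel": joint speeds; "joint_torque": joint torques, N m; "ee_pos": TCP position; "orientation": TCP orientation; "force": force on the tool from outside, world axes, zero at the start; "wrist_torque": the same for the moment, N m; "gripper_width": opening from 0.0 (shut) to 1.0 (fully open); "grip_force": force on a finger pad.
Only numpy, scipy, OpenCV 4.12 (cv2) and the standard library are available. Lean on these libraries where they do the work, as an engineer would, in place of code of your own. Each camera call takes 0.05 s, during which the arm holds its last target. There are 200 camera calls.

## Working session

There is one attempt and no reset: what is moved stays moved. The work goes in short steps, Python scripts to look and compute and a shell command to move; the robot and the scene stay as the last step left them, time stands still between calls to the robot, and variables do not carry over. Pictures are saved under pics/ and viewed, at most 10 in all, crops included, and the job is handed in when it is done.

```bash
mkdir -p pics; cat > h.py <<'E'
from station import *
import numpy as np, cv2
def save(cam,n):
    im=snapshot(cam); cv2.imwrite(f'pics/{n}.png',im[:,:,::-1]); return im
def st():
    s=sense(); print({k:np.round(s[k],3).tolist() for k in('time_s','ee_pos','orientation','force','joints','gripper_width')})
def proj(cam,p):
    m=camera_model(cam); T=np.linalg.inv(np.array(m['cam_to_world'])); q=T[:3,:3]@np.array(p)+T[:3,3]
    x,y=q[:2]/q[2]; f=1+m['k1']*(x*x+y*y); return m['fx']*x*f+m['cx'],m['fy']*y*f+m['cy']
E
python3 - <<'E'
from h import *
st(); print(tcp_to_grasp)
for c in('scene','top'):
    save(c,c+'0')
    for l in('wheel_axle','pointer_tip','drum_top','cap_grip','cap_ear','broad_ridge','source_unit','amber_bottle','mug','bench_timer'):
        print(c,l,[(np.round(d['location']).tolist(),round(d['confidence'],2)) for d in tip_of(l,c)[:2]])
E
```

```text
{'time_s': 0.0, 'ee_pos': [205.529, 482.343, 230.468], 'orientation': [0.2, 0.98, -0.001, -0.0], 'force': [-0.322, -0.712, 0.362], 'joints': [1.168, 0.261, -0.139, 1.173, 0.0, 1.571], 'gripper_width': 0.997}
18.700000000000003
scene wheel_axle [([594.0, -35.0, 68.0], 0.91)]
scene pointer_tip []
scene drum_top [([587.0, -38.0, 105.0], 0.74)]
scene cap_grip [([573.0, -159.0, 123.0], 0.62)]
scene cap_ear [([616.0, -169.0, 86.0], 0.8), ([593.0, -35.0, 67.0], 0.26)]
scene broad_ridge [([557.0, -30.0, 26.0], 0.63)]
scene source_unit [([579.0, -96.0, -1.0], 0.93), ([431.0, -85.0, 2.0], 0.41)]
scene amber_bottle [([606.0, 92.0, -0.0], 0.63), ([591.0, -35.0, 65.0], 0.61)]
scene mug [([567.0, -315.0, 0.0], 0.86)]
scene bench_timer [([435.0, -85.0, 3.0], 0.68)]
top wheel_axle [([590.0, -36.0, 68.0], 0.67), ([594.0, -37.0, 107.0], 0.63)]
top pointer_tip [([595.0, -6.0, 112.0], 0.96)]
top drum_top [([592.0, -32.0, 107.0], 0.87)]
top cap_grip [([569.0, -160.0, 119.0], 0.6), ([621.0, -168.0, 92.0], 0.5)]
top cap_ear [([620.0, -170.0, 88.0], 0.81)]
top broad_ridge []
top source_unit [([582.0, -98.0, 2.0], 0.88)]
top amber_bottle [([603.0, 93.0, -1.0], 0.92), ([565.0, -318.0, 1.0], 0.55)]
top mug [([566.0, -319.0, 2.0], 0.67)]
top bench_timer []
```

View pics/scene0.png

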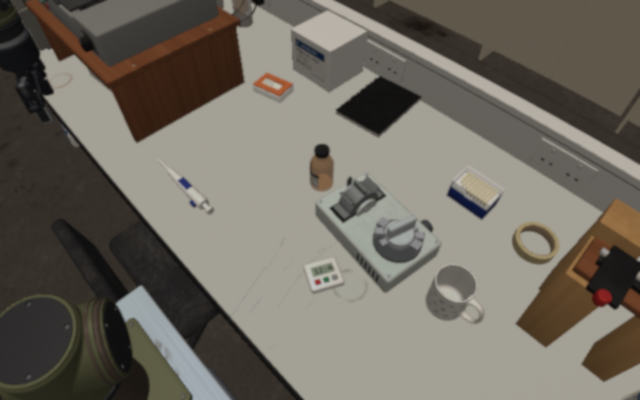

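View pics/top0.png

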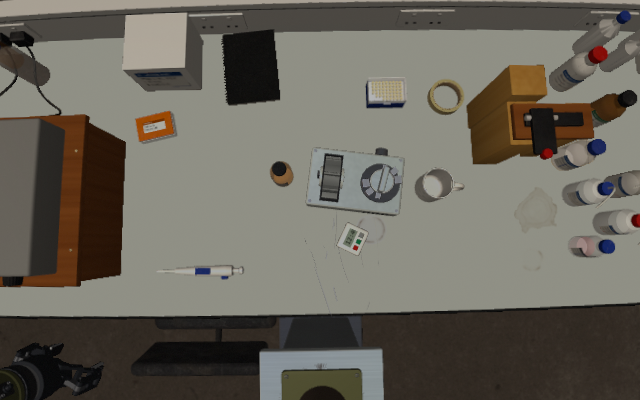

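```bash
python3 -m jog '[{"hand":1,"dx":0.4,"dy":-0.9,"dz":0,"yaw":0.05},{"hand":1,"dx":0.9,"dy":-1.75,"dz":0,"yaw":0.1},{"hand":1,"dx":1.4,"dy":-2.6,"dz":0,"yaw":0.15},{"hand":1,"dx":1.9,"dy":-3.45,"dz":0,"yaw":0.2},{"hand":1,"dx":2.4,"dy":-4.3,"dz":0,"yaw":0.237}]' 20
python3 -m jog '[{"hand":1,"dx":0.5,"dy":-0.85,"dz":0,"yaw":0},{"hand":1,"dx":1,"dy":-1.7,"dz":0,"yaw":0},{"hand":1,"dx":1.5,"dy":-2.55,"dz":0,"yaw":0},{"hand":1,"dx":2,"dy":-3.4,"dz":0,"yaw":0},{"hand":1,"dx":2.5,"dy":-4.25,"dz":0,"yaw":0}]'
python3 -m jog '[{"hand":1,"dx":0.4,"dy":-0.75,"dz":0,"yaw":0},{"hand":1,"dx":0.9,"dy":-1.5,"dz":0,"yaw":0},{"hand":1,"dx":1.4,"dy":-2.3,"dz":0,"yaw":0},{"hand":1,"dx":1.4,"dy":-2.3,"dz":0,"yaw":0},{"hand":1,"dx":1.4,"dy":-2.3,"dz":0,"yaw":0}]'
cat > look.py <<'E'
from h import *
import sys
st(); save('wrist',sys.argv[1])
for l in sys.argv[2:]:
    print(l,[(np.round(d['location'],1).tolist(),round(d['confidence'],2)) for d in tip_of(l,'wrist')[:3]])
st()
E
python3 look.py w1 wheel_axle pointer_tip drum_top cap_grip cap_ear source_unit broad_ridge
```

```text
time_s: 1.6
ee_pos: [326.4, 266.4, 231.5]
orientation: [0.082, 0.997, 0.0, 0.0]
force: [0.6, -0.3, -0.4]
gripper_width: 0.148
grip_force: 0.0
time_s: 2.1
ee_pos: [451.6, 53.5, 231.6]
orientation: [0.083, 0.997, 0.0, 0.0]
force: [0.9, 1.4, 0.4]
gripper_width: 0.0
grip_force: 0.0
time_s: 2.6
ee_pos: [520.8, -60.3, 230.9]
orientation: [0.084, 0.996, 0.0, -0.0]
force: [-0.4, 0.5, -0.2]
gripper_width: -0.004
grip_force: 0.0
{'time_s': 2.6, 'ee_pos': [520.822, -60.293, 230.909], 'orientation': [0.084, 0.996, 0.0, -0.0], 'force': [-0.427, 0.538, -0.204], 'joints': [-0.116, 0.26, -0.14, 1.173, 0.0, 0.052], 'gripper_width': -0.004}
wheel_axle []
pointer_tip [([593.5, -4.9, 111.3], 0.96)]
drum_top [([589.6, -35.6, 106.1], 0.63)]
cap_grip [([576.8, -154.5, 122.8], 0.96), ([608.7, 90.9, -1.1], 0.64), ([595.5, -4.5, 114.8], 0.34)]
cap_ear [([614.6, -165.0, 85.5], 0.91)]
source_unit [([584.7, -95.8, -1.1], 0.89)]
broad_ridge [([565.7, -322.3, 5.3], 0.63), ([590.5, -37.9, 101.3], 0.54)]
{'time_s': 3.0, 'ee_pos': [520.509, -58.643, 231.575], 'orientation': [0.082, 0.997, -0.0, 0.0], 'force': [-0.306, -0.246, -0.01], 'joints': [-0.112, 0.258, -0.141, 1.172, 0.0, 0.052], 'gripper_width': 0.001}
```

View pics/w1.png

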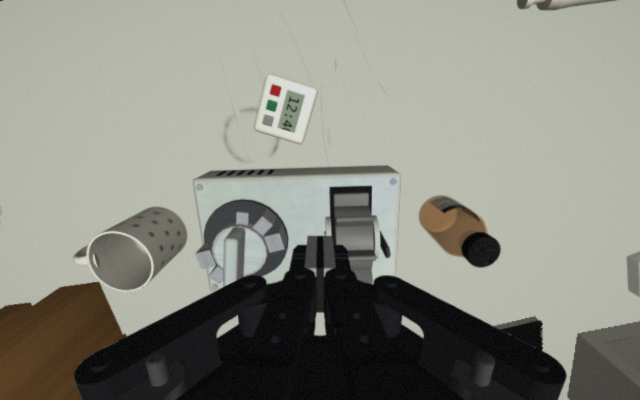

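```bash
cat >> h.py <<'E'
def ray(cam,u,v,z):
    m=camera_model(cam); T=np.array(m['cam_to_world']); a=np.array([(u-m['cx'])/m['fx'],(v-m['cy'])/m['fy']]); b=a.copy()
    for _ in range(20): b=a/(1+m['k1']*(b@b))
    d=T[:3,:3]@np.r_[b,1]; return T[:3,3]+d*(z-T[2,3])/d[2]
E
python3 - <<'E'
from h import *
im=cv2.imread('pics/w1.png')
for a,b in (((195,179),(399,172)),((199,186),(393,181)),((195,179),(210,290))):
    p,q=ray('wrist',*a,62),ray('wrist',*b,62); d=q-p; print(p.round(),q.round(),np.linalg.norm(d).round(1),np.arctan2(-d[0],d[1]))
cv2.imwrite('pics/w1c.png',cv2.resize(im[140:300,180:480],(800,427),interpolation=cv2.INTER_CUBIC))
E
```

```text
[ 495. -198.   62.] [525.  31.  62.] 230.5 -0.12979691446088149
[ 503. -196.   62.] [534.  23.  62.] 220.8 -0.1380383575503285
[ 495. -198.   62.] [ 638. -221.   62.] 145.5 -1.7310400242306667
```

View pics/w1c.png

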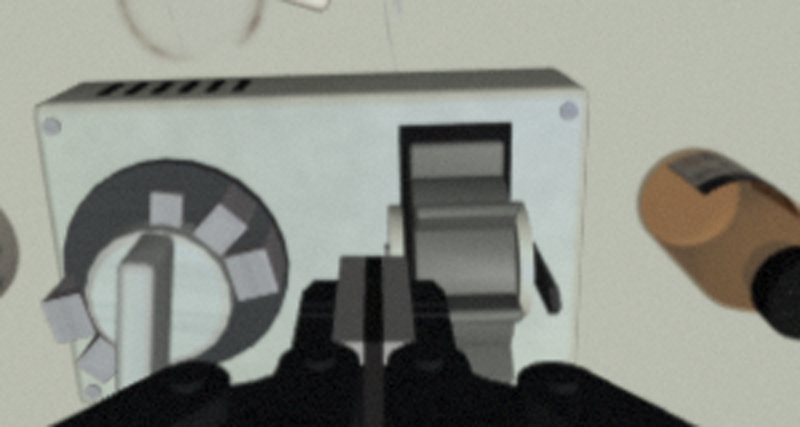

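```bash
python3 -m jog '[{"hand":1,"dx":0.5,"dy":0.3,"dz":-0.2,"yaw":0},{"hand":1,"dx":0.92,"dy":0.53,"dz":-0.8,"yaw":0.02},{"hand":1,"dx":0.92,"dy":0.53,"dz":-1.6,"yaw":0.02},{"hand":1,"dx":0.92,"dy":0.53,"dz":-2.2,"yaw":0.02},{"hand":1,"dx":0.92,"dy":0.53,"dz":-2.44,"yaw":0.02}]'
python3 look.py w2 drum_top pointer_tip
```

```text
time_s: 3.5
ee_pos: [564.3, -32.3, 106.2]
orientation: [0.072, 0.997, -0.0, -0.003]
force: [-0.1, 0.8, 0.3]
gripper_width: -0.001
grip_force: 0.0
{'time_s': 3.5, 'ee_pos': [564.291, -32.272, 106.207], 'orientation': [0.072, 0.997, -0.0, -0.003], 'force': [-0.107, 0.832, 0.262], 'joints': [-0.057, 0.411, -0.254, 0.911, -0.0, 0.088], 'gripper_width': -0.001}
drum_top []
pointer_tip []
{'time_s': 3.65, 'ee_pos': [566.62, -32.844, 109.516], 'orientation': [0.073, 0.997, 0.0, -0.0], 'force': [0.669, -0.428, 0.915], 'joints': [-0.058, 0.409, -0.249, 0.914, 0.0, 0.088], 'gripper_width': -0.001}
```

View pics/w2.png

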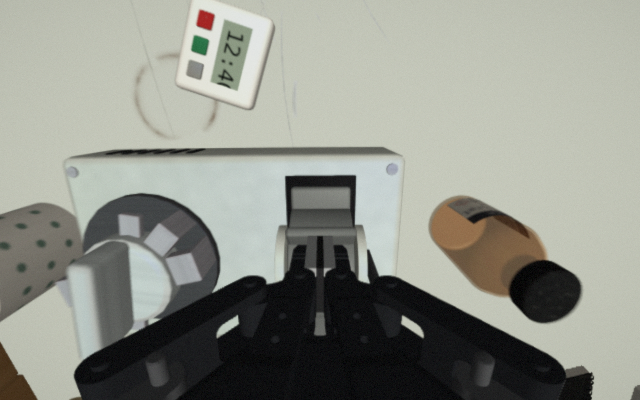

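```bash
python3 -m jog '[{"hand":1,"dx":0.12,"dy":-0.02,"dz":0,"yaw":0},{"hand":1,"dx":0.24,"dy":-0.04,"dz":0,"yaw":0},{"hand":1,"dx":0.36,"dy":-0.05,"dz":0,"yaw":0},{"hand":1,"dx":0.48,"dy":-0.07,"dz":0,"yaw":0},{"hand":1,"dx":0.58,"dy":-0.08,"dz":0,"yaw":0}]'
python3 -m jog '[{"hand":1,"dx":0.1,"dy":-0.02,"dz":0,"yaw":0},{"hand":1,"dx":0.2,"dy":-0.03,"dz":0,"yaw":0},{"hand":1,"dx":0.31,"dy":-0.05,"dz":0,"yaw":0},{"hand":1,"dx":0.31,"dy":-0.05,"dz":0,"yaw":0},{"hand":1,"dx":0.31,"dy":-0.05,"dz":0,"yaw":0}]'
python3 -m jog '[{"hand":1,"dx":0,"dy":0,"dz":0.6,"yaw":0},{"hand":1,"dx":-0.3,"dy":0.05,"dz":1.2,"yaw":0},{"hand":1,"dx":-1.2,"dy":0.15,"dz":1.5,"yaw":0},{"hand":1,"dx":-2,"dy":0.3,"dz":1.8,"yaw":0},{"hand":1,"dx":-2,"dy":0.3,"dz":1.8,"yaw":0}]'
python3 look.py w3 broad_ridge drum_top pointer_tip
python3 - <<'E'
import cv2
a=[cv2.resize(cv2.imread(f'pics/{n}.png')[130:300,270:470],(600,510),interpolation=cv2.INTER_CUBIC) for n in('w3',)]
cv2.imwrite('pics/w3c.png',a[0])
E
```

```text
time_s: 4.15
ee_pos: [596.9, -37.3, 109.6]
orientation: [0.073, 0.997, -0.0, 0.001]
force: [-0.0, -0.4, -0.3]
gripper_width: -0.002
grip_force: 0.1
time_s: 4.65
ee_pos: [611.3, -39.6, 109.1]
orientation: [0.073, 0.997, 0.0, -0.0]
force: [0.5, -0.4, 0.5]
gripper_width: -0.0
grip_force: 0.0
time_s: 5.15
ee_pos: [506.3, -23.9, 201.2]
orientation: [0.073, 0.997, 0.0, -0.001]
force: [0.5, -0.4, -0.4]
gripper_width: -0.0
grip_force: 0.0
{'time_s': 5.15, 'ee_pos': [506.299, -23.883, 201.207], 'orientation': [0.073, 0.997, 0.0, -0.001], 'force': [0.546, -0.44, -0.355], 'joints': [-0.047, 0.246, -0.238, 1.089, 0.0, 0.098], 'gripper_width': -0.0}
broad_ridge [([536.9, -27.3, 64.1], 0.84)]
drum_top []
pointer_tip [([593.1, -4.9, 115.0], 0.83)]
{'time_s': 5.35, 'ee_pos': [512.173, -24.602, 199.249], 'orientation': [0.073, 0.997, -0.0, 0.001], 'force': [-0.017, 0.295, -0.271], 'joints': [-0.048, 0.254, -0.231, 1.084, -0.0, 0.098], 'gripper_width': -0.001}
```

View pics/w3c.png

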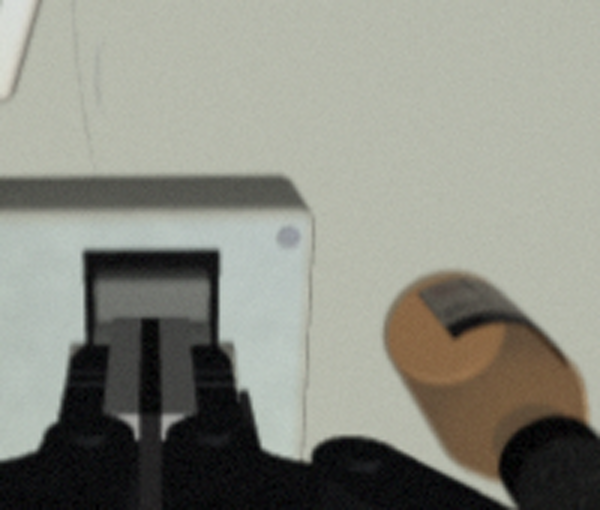

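```bash
python3 -m jog '[{"hand":1,"dx":0.7,"dy":-0.1,"dz":0,"yaw":0},{"hand":1,"dx":1.11,"dy":-0.17,"dz":-0.5,"yaw":0},{"hand":1,"dx":1.11,"dy":-0.17,"dz":-1.2,"yaw":0},{"hand":1,"dx":1.11,"dy":-0.17,"dz":-1.8,"yaw":0},{"hand":1,"dx":1.11,"dy":-0.17,"dz":-1.8,"yaw":0}]'
python3 -m jog '[{"hand":1,"dx":0.12,"dy":-0.02,"dz":0,"yaw":0},{"hand":1,"dx":0.24,"dy":-0.04,"dz":0,"yaw":0},{"hand":1,"dx":0.36,"dy":-0.05,"dz":0,"yaw":0},{"hand":1,"dx":0.48,"dy":-0.07,"dz":0,"yaw":0},{"hand":1,"dx":0.58,"dy":-0.08,"dz":0,"yaw":0}]'
python3 -m jog '[{"hand":1,"dx":0.1,"dy":-0.02,"dz":0,"yaw":0},{"hand":1,"dx":0.2,"dy":-0.03,"dz":0,"yaw":0},{"hand":1,"dx":0.31,"dy":-0.05,"dz":0,"yaw":0},{"hand":1,"dx":0.31,"dy":-0.05,"dz":0,"yaw":0},{"hand":1,"dx":0.31,"dy":-0.05,"dz":0,"yaw":0}]'
python3 -m jog '[{"hand":1,"dx":0,"dy":0,"dz":0.6,"yaw":0},{"hand":1,"dx":-0.3,"dy":0.05,"dz":1.2,"yaw":0},{"hand":1,"dx":-1.2,"dy":0.15,"dz":1.6,"yaw":0},{"hand":1,"dx":-2,"dy":0.3,"dz":2,"yaw":0},{"hand":1,"dx":-2.4,"dy":-0.4,"dz":2.4,"yaw":0}]'
python3 look.py w4 broad_ridge drum_top pointer_tip
python3 - <<'E'
from h import *
save('scene','s4'); print([(np.round(d['location']).tolist(),round(d['confidence'],2)) for d in tip_of('broad_ridge','scene')])
cv2.imwrite('pics/w4c.png',cv2.resize(cv2.imread('pics/w4.png')[130:300,270:470],(600,510),interpolation=cv2.INTER_CUBIC))
E
```

```text
time_s: 5.85
ee_pos: [565.2, -33.1, 104.4]
orientation: [0.073, 0.997, -0.0, -0.004]
force: [-0.4, -0.3, 0.2]
gripper_width: -0.003
grip_force: 0.0
time_s: 6.35
ee_pos: [597.5, -37.2, 110.3]
orientation: [0.073, 0.997, 0.0, 0.001]
force: [-0.4, 0.4, -0.1]
gripper_width: -0.002
grip_force: 0.1
time_s: 6.85
ee_pos: [611.3, -39.5, 109.2]
orientation: [0.073, 0.997, 0.0, -0.0]
force: [0.7, 0.9, -0.2]
gripper_width: 0.001
grip_force: 0.0
time_s: 7.35
ee_pos: [487.3, -56.4, 229.8]
orientation: [0.07, 0.998, 0.001, -0.002]
force: [1.2, -1.6, 0.2]
gripper_width: 0.0
grip_force: 0.0
{'time_s': 7.35, 'ee_pos': [487.266, -56.385, 229.837], 'orientation': [0.07, 0.998, 0.001, -0.002], 'force': [1.233, -1.564, 0.207], 'joints': [-0.116, 0.204, -0.217, 1.153, 0.002, 0.024], 'gripper_width': 0.0}
broad_ridge [([556.7, -31.2, 104.9], 0.7), ([432.0, -90.6, -0.7], 0.4)]
drum_top [([592.9, -34.3, 105.0], 0.67)]
pointer_tip [([592.8, -5.7, 109.9], 0.57)]
{'time_s': 7.55, 'ee_pos': [491.388, -59.846, 230.048], 'orientation': [0.074, 0.997, 0.0, 0.001], 'force': [0.138, 1.3, -0.069], 'joints': [-0.121, 0.208, -0.212, 1.149, 0.0, 0.026], 'gripper_width': 0.001}
[]
```

View pics/w4c.png

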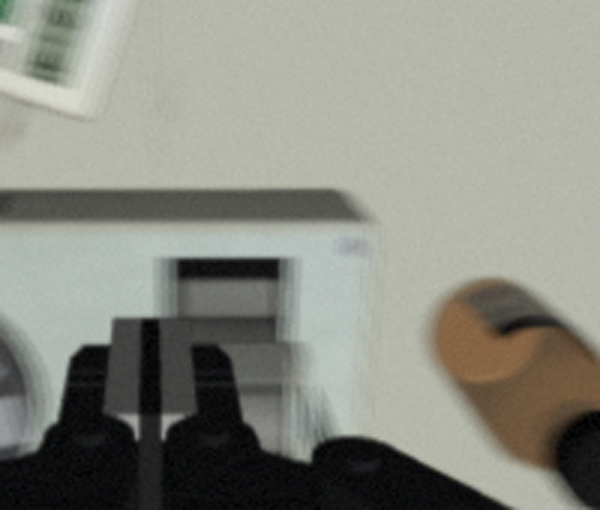

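```bash
python3 -m jog '[{"hand":1,"dx":0.85,"dy":0.3,"dz":0,"yaw":0},{"hand":1,"dx":1.57,"dy":0.52,"dz":-0.4,"yaw":0},{"hand":1,"dx":1.57,"dy":0.52,"dz":-1.3,"yaw":0},{"hand":1,"dx":1.57,"dy":0.52,"dz":-2,"yaw":0},{"hand":1,"dx":1.57,"dy":0.52,"dz":-2.2,"yaw":0}]'
python3 -m jog '[{"hand":1,"dx":0,"dy":0,"dz":-0.1,"yaw":0},{"hand":1,"dx":0,"dy":0,"dz":-0.2,"yaw":0},{"hand":1,"dx":0.12,"dy":-0.02,"dz":-0.2,"yaw":0},{"hand":1,"dx":0.24,"dy":-0.04,"dz":-0.2,"yaw":0},{"hand":1,"dx":0.36,"dy":-0.05,"dz":-0.2,"yaw":0}]'
python3 -m jog '[{"hand":1,"dx":0.12,"dy":-0.02,"dz":0,"yaw":0},{"hand":1,"dx":0.22,"dy":-0.03,"dz":0,"yaw":0},{"hand":1,"dx":0.32,"dy":-0.05,"dz":0,"yaw":0},{"hand":1,"dx":0.42,"dy":-0.06,"dz":0,"yaw":0},{"hand":1,"dx":0.47,"dy":-0.07,"dz":0,"yaw":0}]'
python3 -m jog '[{"hand":1,"dx":0,"dy":0,"dz":0.4,"yaw":0},{"hand":1,"dx":0,"dy":0,"dz":1.2,"yaw":0},{"hand":1,"dx":-0.7,"dy":-0.3,"dz":1.9,"yaw":0},{"hand":1,"dx":-1.4,"dy":-0.7,"dz":2.4,"yaw":0},{"hand":-0.2,"dx":-2.0,"dy":-1.2,"dz":2.4,"yaw":0}]'
python3 -m jog '[{"hand":-0.2,"dx":-0.4,"dy":-0.6,"dz":0,"yaw":0},{"hand":-0.2,"dx":-0.4,"dy":-1.2,"dz":0,"yaw":0},{"hand":-0.2,"dx":-0.4,"dy":-1.2,"dz":0,"yaw":0},{"hand":-0.2,"dx":-0.4,"dy":-1.2,"dz":0,"yaw":0},{"hand":-0.2,"dx":-0.4,"dy":-1.2,"dz":0,"yaw":0}]'
python3 look.py w5 broad_ridge drum_top pointer_tip cap_grip cap_ear source_unit
python3 - <<'E'
from h import *
save('top','t5')
for l in('broad_ridge','cap_grip','cap_ear'): print(l,[(np.round(d['location']).tolist(),round(d['confidence'],2)) for d in tip_of(l,'top')])
E
```

```text
time_s: 8.15
ee_pos: [566.6, -32.4, 113.7]
orientation: [0.072, 0.997, 0.0, -0.005]
force: [-0.9, 0.0, 0.3]
gripper_width: 0.002
grip_force: 0.0
time_s: 8.65
ee_pos: [587.9, -36.1, 110.1]
orientation: [0.073, 0.997, 0.0, -0.0]
force: [-1.4, 0.7, -0.8]
gripper_width: -0.001
grip_force: 1.0
time_s: 9.15
ee_pos: [612.1, -39.7, 109.5]
orientation: [0.073, 0.997, -0.0, 0.0]
force: [0.3, 0.2, 0.3]
gripper_width: -0.004
grip_force: 0.0
time_s: 9.65
ee_pos: [512.0, -100.0, 233.4]
orientation: [0.072, 0.997, -0.0, 0.003]
force: [0.5, -0.5, 0.4]
gripper_width: 0.153
grip_force: 0.0
time_s: 10.15
ee_pos: [491.3, -158.9, 229.2]
orientation: [0.073, 0.997, 0.0, -0.0]
force: [0.2, -0.1, -1.0]
gripper_width: 0.598
grip_force: 0.0
{'time_s': 10.15, 'ee_pos': [491.278, -158.876, 229.157], 'orientation': [0.073, 0.997, 0.0, -0.0], 'force': [0.16, -0.064, -1.029], 'joints': [-0.313, 0.247, -0.162, 1.163, 0.0, -0.168], 'gripper_width': 0.598}
broad_ridge [([593.4, -35.8, 121.6], 0.89)]
drum_top [([592.3, -37.1, 105.9], 0.68), ([594.1, -35.6, 119.2], 0.55), ([609.7, 91.0, -1.3], 0.41)]
pointer_tip [([593.9, -6.2, 113.3], 0.64)]
cap_grip [([577.5, -156.1, 119.5], 0.73)]
cap_ear []
source_unit [([583.6, -96.7, -0.3], 0.82), ([593.5, -6.0, 114.8], 0.51), ([436.5, -90.0, -4.0], 0.21)]
{'time_s': 10.5, 'ee_pos': [491.39, -159.015, 229.203], 'orientation': [0.072, 0.997, 0.0, -0.0], 'force': [0.261, -0.046, 0.297], 'joints': [-0.313, 0.247, -0.162, 1.162, 0.0, -0.168], 'gripper_width': 0.598}
broad_ridge [([593.0, -35.0, 119.0], 0.97)]
cap_grip [([574.0, -160.0, 114.0], 0.85), ([583.0, -98.0, 1.0], 0.43)]
cap_ear [([620.0, -168.0, 90.0], 0.81), ([591.0, -33.0, 108.0], 0.54)]
```

View pics/w5.png

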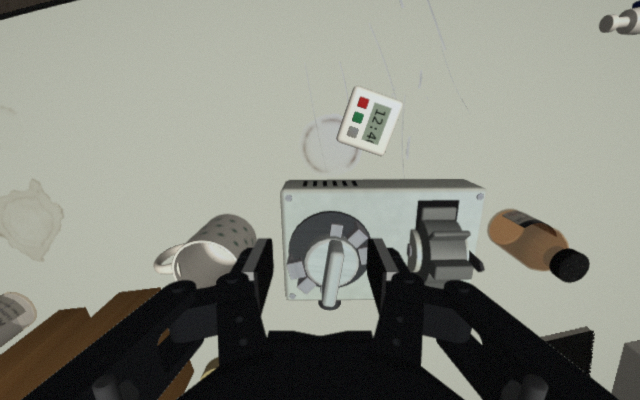

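```bash
python3 - <<'E'
from h import *
p,q=ray('wrist',337,243,132),ray('wrist',330,296,132); d=q-p; print(p,q,np.linalg.norm(d),np.arctan2(d[1],d[0]))
E
python3 -m jog '[{"hand":-0.2,"dx":0.8,"dy":0,"dz":-0.2,"yaw":0},{"hand":-0.2,"dx":1.64,"dy":0,"dz":-0.6,"yaw":0},{"hand":-0.2,"dx":1.64,"dy":0,"dz":-1.4,"yaw":0},{"hand":-0.2,"dx":1.64,"dy":0,"dz":-1.4,"yaw":0},{"hand":-0.2,"dx":1.64,"dy":0,"dz":-1.4,"yaw":0}]'
python3 look.py w6 cap_grip
```

```text
[ 535.36477257 -149.61343556  132.        ] [ 591.2288933  -163.72002543  132.        ] 57.61766970706459 -0.2473453513351554
time_s: 11.2
ee_pos: [572.0, -159.2, 158.7]
orientation: [0.073, 0.997, 0.0, -0.002]
force: [1.3, -0.2, -0.0]
gripper_width: 0.599
grip_force: 0.0
{'time_s': 11.2, 'ee_pos': [571.956, -159.228, 158.742], 'orientation': [0.073, 0.997, 0.0, -0.002], 'force': [1.35, -0.219, -0.044], 'joints': [-0.271, 0.416, -0.097, 1.06, -0.0, -0.126], 'gripper_width': 0.599}
cap_grip [([571.9, -155.0, 121.9], 0.7)]
{'time_s': 11.3, 'ee_pos': [573.738, -159.859, 161.243], 'orientation': [0.073, 0.997, -0.0, 0.001], 'force': [0.538, 0.285, 0.857], 'joints': [-0.272, 0.414, -0.095, 1.06, -0.0, -0.126], 'gripper_width': 0.597}
```

View pics/w6.png

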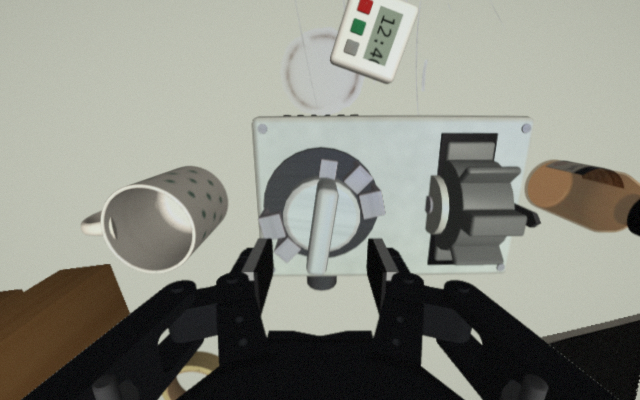

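```bash
python3 - <<'E'
from h import *
for u,v,z in((328,178,132),(317,272,132),(319,211,64),(322,214,100),(286,210,100),(360,214,100)): print(z,ray('wrist',u,v,z).round(1))
E
```

```text
132 [ 541.  -149.7  132. ]
132 [ 605.1 -166.2  132. ]
64 [ 584.6 -162.1   64. ]
100 [ 575.1 -158.2  100. ]
100 [ 568.  -184.8  100. ]
100 [ 579.4 -129.5  100. ]
```

```bash
python3 -m jog '[{"hand":-0.2,"dx":0,"dy":0.02,"dz":-0.3,"yaw":-0.1},{"hand":-0.2,"dx":0,"dy":0.02,"dz":-0.7,"yaw":-0.1},{"hand":-0.2,"dx":0,"dy":0.02,"dz":-1.1,"yaw":-0.1},{"hand":0.2,"dx":0,"dy":0.02,"dz":-1.11,"yaw":-0.1},{"hand":1,"dx":0,"dy":0.02,"dz":-1.11,"yaw":-0.1}]' 60
python3 -m jog '[{"hand":1,"dx":0,"dy":0,"dz":0,"yaw":0},{"hand":1,"dx":0,"dy":0,"dz":0,"yaw":0},{"hand":1,"dx":0,"dy":0,"dz":0,"yaw":0},{"hand":1,"dx":0,"dy":0,"dz":0,"yaw":0},{"hand":1,"dx":0,"dy":0,"dz":0,"yaw":0}]'
```

```text
time_s: 11.8
ee_pos: [573.8, -158.9, 105.6]
orientation: [0.123, 0.992, -0.0, 0.001]
force: [0.8, -1.2, 0.8]
gripper_width: 0.27
grip_force: 0.0
time_s: 12.3
ee_pos: [574.3, -158.5, 104.5]
orientation: [0.123, 0.992, 0.0, 0.001]
force: [1.7, 2.6, 3.2]
gripper_width: 0.15
grip_force: 62.6
```

```bash
python3 -m jog '[{"hand":1,"dx":0,"dy":0,"dz":-0.06,"yaw":0},{"hand":1,"dx":0,"dy":0,"dz":-0.12,"yaw":0},{"hand":1,"dx":0,"dy":0,"dz":-0.17,"yaw":0},{"hand":1,"dx":0,"dy":0,"dz":-0.2,"yaw":0},{"hand":1,"dx":0,"dy":0,"dz":-0.2,"yaw":0}]'
```

```text
time_s: 12.8
ee_pos: [574.4, -158.5, 95.1]
orientation: [0.123, 0.992, 0.0, 0.001]
force: [-0.7, 1.4, 10.9]
gripper_width: 0.151
grip_force: 63.8
```

```bash
python3 -m jog '[{"hand":1,"dx":0,"dy":0,"dz":0,"yaw":-0.12},{"hand":1,"dx":0,"dy":0,"dz":0,"yaw":-0.24},{"hand":1,"dx":0,"dy":0,"dz":0,"yaw":-0.36},{"hand":1,"dx":0,"dy":0,"dz":0,"yaw":-0.48},{"hand":1,"dx":0,"dy":0,"dz":0,"yaw":-0.6}]'; python3 -c "
from h import *; s=sense(); print(s['force'],s['wrist_torque'])"
```

```text
time_s: 13.3
ee_pos: [574.2, -158.7, 95.1]
orientation: [0.413, 0.911, 0.0, 0.001]
force: [-0.7, 2.5, 10.4]
gripper_width: 0.152
grip_force: 63.6
[-0.66371274  2.47479507 10.39328012] [0.37240775 0.21990281 0.05463928]
```

```bash
python3 -m jog '[{"hand":1,"dx":0,"dy":0,"dz":0,"yaw":-0.13},{"hand":1,"dx":0,"dy":0,"dz":0,"yaw":-0.26},{"hand":1,"dx":0,"dy":0,"dz":0,"yaw":-0.39},{"hand":1,"dx":0,"dy":0,"dz":0,"yaw":-0.52},{"hand":1,"dx":0,"dy":0,"dz":0,"yaw":-0.63}]'; python3 -c "
from h import *; s=sense(); print(s['force'],s['wrist_torque'])"
```

```text
time_s: 13.8
ee_pos: [573.9, -158.8, 95.1]
orientation: [0.674, 0.738, 0.0, 0.001]
force: [-0.2, 2.3, 10.4]
gripper_width: 0.154
grip_force: 63.7
[-0.23140641  2.31816368 10.3787445 ] [0.32755317 0.26359219 0.0004927 ]
```

```bash
python3 -m jog '[{"hand":1,"dx":0,"dy":0,"dz":0.05,"yaw":0},{"hand":1,"dx":0,"dy":0,"dz":0.1,"yaw":0},{"hand":1,"dx":0,"dy":0,"dz":0.13,"yaw":0},{"hand":1,"dx":0,"dy":0,"dz":0.13,"yaw":0},{"hand":1,"dx":0,"dy":0,"dz":0.13,"yaw":0}]'
python3 -m jog '[{"hand":0.4,"dx":0,"dy":0,"dz":0,"yaw":0},{"hand":0.2,"dx":0,"dy":0,"dz":0,"yaw":0},{"hand":0.1,"dx":0,"dy":0,"dz":0.05,"yaw":0},{"hand":0.1,"dx":0,"dy":0,"dz":0.1,"yaw":0},{"hand":0.1,"dx":0,"dy":0,"dz":0.2,"yaw":0}]'
```

```text
time_s: 14.3
ee_pos: [573.8, -158.8, 100.7]
orientation: [0.673, 0.74, 0.0, 0.001]
force: [1.6, 1.0, 4.6]
gripper_width: 0.149
grip_force: 63.0
time_s: 14.8
ee_pos: [572.8, -158.5, 110.0]
orientation: [0.673, 0.74, -0.0, -0.001]
force: [-0.4, -0.6, -0.6]
gripper_width: 0.449
grip_force: 0.0
```

Released cleanly; lift away and check.

```bash
python3 -m jog '[{"hand":0.1,"dx":0,"dy":0,"dz":0.5,"yaw":0},{"hand":0.1,"dx":0,"dy":0,"dz":1.2,"yaw":0},{"hand":0.1,"dx":-0.5,"dy":0,"dz":2,"yaw":0.1},{"hand":0.1,"dx":-1.1,"dy":0,"dz":2.5,"yaw":0.2},{"hand":0.1,"dx":-1.6,"dy":0,"dz":2.6,"yaw":0.3}]'
python3 -m jog '[{"hand":0.1,"dx":-0.3,"dy":0,"dz":0,"yaw":0.14},{"hand":0.1,"dx":-0.5,"dy":0,"dz":0,"yaw":0.28},{"hand":0.1,"dx":-0.5,"dy":0,"dz":0,"yaw":0.42},{"hand":0.1,"dx":-0.5,"dy":0,"dz":0,"yaw":0.56},{"hand":0.1,"dx":-0.5,"dy":0,"dz":0,"yaw":0.7}]'
python3 look.py w7 broad_ridge cap_grip cap_ear
python3 - <<'E'
from h import *
save('top','t7')
for l in('broad_ridge','cap_grip','cap_ear','amber_bottle','mug'): print(l,[(np.round(d['location']).tolist(),round(d['confidence'],2)) for d in tip_of(l,'top')])
a=cv2.imread('pics/w7.png'); b=cv2.imread('pics/t7.png')[120:240,280:480]
cv2.imwrite('pics/m7.png',np.vstack([a[60:340,:],cv2.resize(b,(533,320),interpolation=cv2.INTER_CUBIC)[:,:] if 0 else cv2.copyMakeBorder(cv2.resize(b,(533,320),interpolation=cv2.INTER_CUBIC),0,0,0,107,0)]))
E
```

```text
time_s: 15.3
ee_pos: [494.2, -159.1, 244.4]
orientation: [0.553, 0.833, 0.001, 0.003]
force: [-1.1, 0.3, 0.1]
gripper_width: 0.456
grip_force: 0.0
time_s: 15.8
ee_pos: [468.1, -158.6, 240.9]
orientation: [0.233, 0.972, -0.0, 0.0]
force: [0.0, 1.1, 0.2]
gripper_width: 0.451
grip_force: 0.0
{'time_s': 15.8, 'ee_pos': [468.149, -158.614, 240.893], 'orientation': [0.233, 0.972, -0.0, 0.0], 'force': [0.048, 1.15, 0.191], 'joints': [-0.327, 0.203, -0.19, 1.178, -0.0, 0.144], 'gripper_width': 0.451}
broad_ridge []
cap_grip [([574.5, -156.3, 121.9], 0.86)]
cap_ear [([577.8, -199.9, 80.3], 0.57)]
{'time_s': 16.0, 'ee_pos': [468.307, -158.555, 240.596], 'orientation': [0.237, 0.971, -0.0, 0.0], 'force': [0.964, -0.131, 0.428], 'joints': [-0.326, 0.203, -0.19, 1.177, -0.0, 0.152], 'gripper_width': 0.451}
broad_ridge [([591.0, -34.0, 119.0], 0.79)]
cap_grip [([572.0, -158.0, 115.0], 0.89)]
cap_ear [([581.0, -196.0, 84.0], 0.96)]
amber_bottle [([601.0, 92.0, 2.0], 0.64)]
mug []
```

View pics/m7.png

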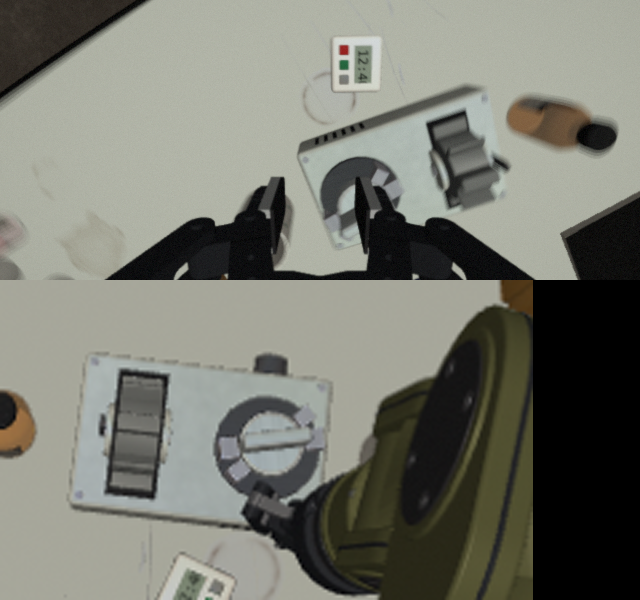

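The lower (top-camera) half shows the wing lying between the two claws at (228,448) and (318,438). The broad ridge is at the top at (138,445), and the bottle and timer are where they were.

```bash
python3 -c "
from station import *; print(hand_in())"
```

```text
the job is handed in; nothing more can be done
None
```

I handed the job in at about 16 s of the 64 s allowed. The broad ridge is at the top beside the pointer, the cap is turned about 75 degrees and was released under its claws, and I saw no bystander disturbed (mug hidden in the last check); no verdict came back.

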